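# Put the seedling vent to its night setting

### The arm

A 7-joint arm with a two-finger parallel gripper is mounted at the origin on the work surface. World frame = base frame: x ahead of the robot, y to its left, z up, the work surface at z = 0. Lengths are in m, angles in rad, forces in N, time in s.
With the tool pointing down it reaches from about 0.425 to 0.925 m from the base axis. Payload 6.8 kg.
Tool frame: the origin (TCP) lies on the centre line of the jaws, within the pads' length; the fingertips stand 17 mm ahead of it and the grasp point (between the pads) lies 2 mm behind it; z points along the fingers, x is the direction in which the jaws open and shut, and the axes are right-handed (so a half turn about z gives the same grasp; the last joint's range is limited). The gripper opens to 85 mm and grips with 20 to 120 N. Pads are 22 mm wide; open, the fingers measure 114 mm over their backs; the gripper's body (76 mm by 85 mm) begins 54 mm behind the grasp point. The pads swing forward as they close: fully open they stand 13 mm farther back than shut.
Start: joints at [-1.317, 0.477, 0.022, 1.555, -0.011, 1.109, -0.083], TCP at [0.239, 0.631, 0.248] pointing down, gripper open.
Joint ranges: [-2.96, 2.96], [-0.34, 2.1], [-1.41, 1.46], [0.24, 2.44], [-1.37, 4.51], [0.17, 1.92], [-2.96, 2.96]. Speed limits (rad/s): [2.39, 2.39, 3.14, 3.14, 3.14, 3.14, 3.14].

### API

Orientations are given as a rotation vector (axis times angle).
In Python, from bench import r gives the robot as it stands.
- The arm moves only by the tool arm_command, never from a script. Its argument "increments" is a list of rows, each a list of 3 entries, a list of its own where there are three numbers: the shift along the world's x, y, z in m, then the turn, a rotation vector about the world's x, y, z in rad, then the opening in per cent of the stroke, from 0 (shut) to 100 (fully open). A call has 1 to 10 rows; each row is the pose to reach, as a shift and turn from the pose commanded when the call began; what a row does not reach only later rows make up. A row lasts 1/10 s, in which the tool goes at most 50 mm and 8.59 degrees, less where a joint would pass 70% of its speed; a pose out of reach is approached as far as the arm can. A call with a gripper value outside its range is refused whole. The fingers move at their own pace and stop on an object; "newtons" is the grip in N (left out, the last holds). Time passes only in rows, so rows that repeat a pose let the fingers close. It gives the time, the measured TCP pose, the force and the opening at its end, in the units of the state.
- r.get_obs(): the state, without advancing time (a new reading comes with each control period).
- r.grab_frame(name): name is "scene" or "top" or "wrist"; returns the picture (400x640x3 uint8, blue, green, red); there is no depth.
- r.camera_model(name): a dict with "camera_matrix" (3x3 intrinsics, pixels), "camera_from_world" (4x4, takes a point from world to camera coordinates). Camera axes: x right, y down, z forward; pixel columns grow to the right and rows downward; lengths in m; the calibration is good to about 2 mm. A picture is of the moment at which its call begins: read the wrist's pose just before it. camera_model takes no time and is no camera call; for the wrist camera it gives the pose at the moment of the call.
- r.hand_in(): hands the job in, once; it reports no verdict.
The state is a dict: "clock": time; "joints": joint angles; "qvel": joint speeds; "tau": joint torques, N m; "tcp_pos": TCP position; "orientation": TCP orientation; "contact_force": force on the tool from outside, world axes, zero at the start; "moment": the same for the moment, N m; "grip_width": finger opening in m.
Only numpy, scipy, OpenCV 4.12 (cv2) and the standard library are available. Lean on these libraries where they do the work, as an engineer would, in place of code of your own. Each camera call takes 0.05 s, during which the arm holds its last target. There are 200 camera calls.

### The job

Set the seedling bench for the night: first switch the fan off by turning its knob fully anticlockwise to the end stop, and then swing the vent lever until its pointer lines up with the marker clip on the scale. Leave the marker clip, and the other things on the bench, where they are.

Things in the scene. Friction and masses are not known exactly. Their poses are not given: they have to be found in the camera images.
- vent_box: Fixed aluminium box, 180 (x) by 250 (y) by 80 mm high, with a white arc scale, a lever and a marker clip on its flat top. Origin: centre of its underside; z up. Its -x side roughly faces the robot (yaw differs from run to run).
- vent_hinge (a point): Point on the lever's vertical hinge axis, at the height of the box's top face (80 mm above the bench); 55 mm from the box's origin along its +x. A low hub about 24 mm high stands on it.
- vent_lever (a joint): Angle of the lever about its vertical hinge, rad. 0 = left end stop as seen from the robot, growing anticlockwise seen from above (the grip, on the robot's side of the hinge, then moves to the robot's right) to 2.0 at the right end stop; at 1.0 the lever points along the box's -x. It stays where it is left: stiff with friction (about 1.5 N at the grip), no spring.
- lever_grip (a point): On the axis of the lever's grip, an upright round black post 21 mm in diameter, 85 mm from the hinge axis; it stands from 15 to 65 mm above the box's top face, this point at 48 mm. Own x axis: along the lever, away from the hinge; z up. The lever is a flat steel bar 14 mm wide, 5 mm thick, its top 15 mm above the box's top face.
- lever_pointer (a point): Tip of the lever's 6 mm wide steel pointer, 108 mm from the hinge axis and 12.5 mm above the box's top face; x axis along the lever, away from the hinge.
- marker (a joint): Angle of the marker clip about the same hinge axis, with the same zero and direction as the vent lever's angle; the pointer is exactly lined up when both joints read the same. The clip grips the scale tightly and is not to be moved.
- marker_clip (a point): Middle of the marker clip, a dark steel block with a thin white line on top, 18 mm long (radially) and 14 mm wide along the scale, standing up to 17 mm above the box's top face, centred 121 mm from the hinge axis (the pointer passes just inside it without touching). x axis: away from the hinge.
- fan_controller: Fixed grey box, 130 (x) by 120 (y) by 55 mm high, with a knob in the middle of its flat top. Origin: centre of its underside; z up. Yaw differs from run to run.
- fan_knob (a joint): Knob angle, rad: 0 = fully anticlockwise end stop (fan off), growing clockwise seen from above, to 4.71. It stays where it is left, with light friction (0.03 N m).
- knob_grip (a point): On the knob's vertical axis, 77 mm above the bench, at the height to grip. The knob is a black disc 50 mm in diameter, its top 7 mm above the box, with an upright grip bar on it, 46 mm long, 13 mm thick, its top 32 mm above the box's top face; a white line marks one end of the bar. x axis: along the bar, away from the end with the white line; z up. At knob angle 0 the bar lies along the box's x.
- seed_box: Loose clear seed box with its lid, 110 by 180 by 91 mm high, a bystander beyond the work. Origin: centre of its underside.
- tape_roll: Loose roll of tape lying flat, 100 mm outside diameter, 25 mm high, a bystander at one side. Origin: centre of its underside.
- plant_pot: Loose terracotta pot, 100 mm wide at the rim, 90 mm high, a bystander at one side. Origin: centre of its underside.
- jar: Loose glass jar with a steel lid, 72 mm in diameter, 110 mm high, a bystander at one side. Origin: centre of its underside.
There are look-alikes about, which are no part of the job. Leave any blue or red look-alike of the fan_controller alone.

How it is judged:
By the outcome, as a careful person would: the job done as asked, in the order asked, and still so for the second after the job is handed in, with the robot touching nothing.
It also fails if it takes over 64 s, if anything falls off the work surface, if the arm or the gripper's body presses on something with over 40 N, if the wrist force passes 120 N, or if a joint passes its speed limit or range.

## Working session

There is one attempt and no reset: what is moved stays moved. The work goes in short steps, Python scripts to look and compute and a tool call to move; the robot and the scene stay as the last step left them, time stands still between calls to the robot, and variables do not carry over. Pictures are saved under pics/ and viewed, about 8 in all and at most 12, crops included, and the job is handed in when it is done.

Besides the shell and the picture viewer there is one more tool, called after "Request:" in YAML: its name, and indented under it one key for each argument. arm_command: Moves the arm, as the interface text tells. Its arguments: {"type":"object","properties":{"increments":{"type":"array","items":{"type":"array"}},"newtons":{"type":"number"}},"required":["increments"]}

```bash
mkdir -p pics; cat > h.py <<'E'
import numpy as np, cv2
from bench import r
def ray(cam,uv,z,m=None):
    m=m or r.camera_model(cam); K=np.array(m["camera_matrix"]); T=np.array(m["camera_from_world"])
    R,t=T[:3,:3],T[:3,3]; c=-R.T@t; d=R.T@np.linalg.solve(K,[uv[0],uv[1],1.]); return c+d*(z-c[2])/d[2]
def proj(cam,p,m=None):
    m=m or r.camera_model(cam); T=np.array(m["camera_from_world"]); q=np.array(m["camera_matrix"])@(T[:3,:3]@np.array(p)+T[:3,3]); return q[:2]/q[2]
E
python3 - <<'E'
from h import *
for n in ("scene","top"):
    cv2.imwrite(f"pics/{n}0.png",r.grab_frame(n))
    T=np.array(r.camera_model(n)["camera_from_world"]);print(n,-T[:3,:3].T@T[:3,3])
o=r.get_obs();print({k:o[k] for k in("clock","tcp_pos","orientation","contact_force","grip_width")})
E
```

```text
scene [1.35182739 0.57875626 0.76719871]
top [0.34378461 0.01525933 1.16522817]
{'clock': 0.1, 'tcp_pos': array([0.23875868, 0.63082751, 0.24743078]), 'orientation': array([ 2.58402905e+00,  1.78492608e+00, -2.00407961e-03]), 'contact_force': array([-0.00314854, -0.41899594,  0.12581396]), 'grip_width': 0.08520796961068466}
```

View pics/top0.png

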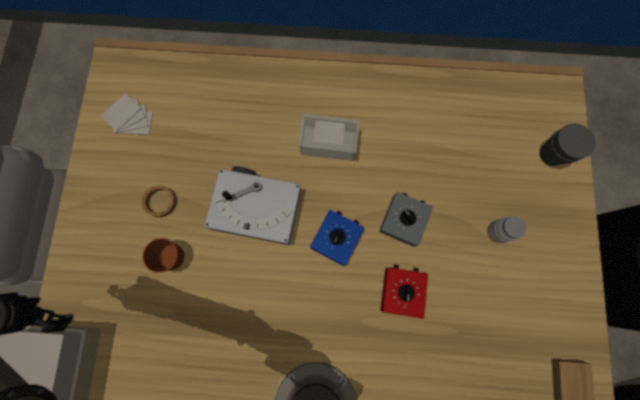

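View pics/scene0.png

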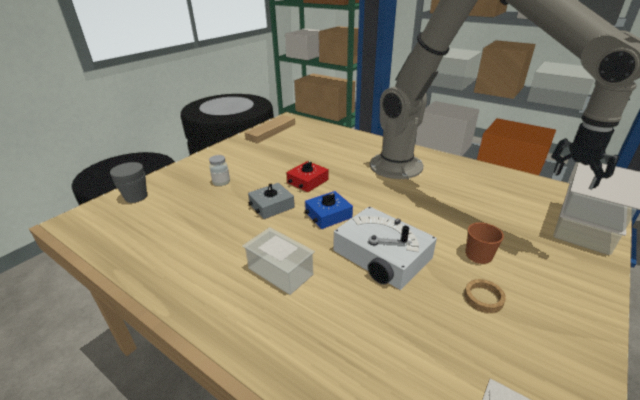

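The top view has +x up and +y left. The vent box is at about (253,206), with the lever pointing left (grip near (228,196), hub near (257,187)) and the marker clip at about (247,226). The grey controller is at about (407,218), and the blue and red look-alikes are beside it. I'll enlarge both.

```bash
python3 - <<'E'
from h import *
im=cv2.imread("pics/top0.png")
a=cv2.resize(im[160:250,195:310],None,fx=5,fy=5,interpolation=cv2.INTER_CUBIC)[:, :500]
b=cv2.resize(im[185:255,370:440],None,fx=5,fy=5,interpolation=cv2.INTER_CUBIC)
a=cv2.resize(im[165:245,200:305],(525,400),interpolation=cv2.INTER_CUBIC)
b=cv2.resize(im[185:249,378:433],(275,320),interpolation=cv2.INTER_CUBIC)
b=cv2.copyMakeBorder(b,0,80,0,0,cv2.BORDER_CONSTANT)
c=np.hstack([a,b]);c=cv2.convertScaleAbs(c,alpha=1.6,beta=10);cv2.imwrite("pics/crop1.png",c)
for n,uv,z in [("hub",(257,187),.104),("post",(228,196),.14),("clip",(247,226),.097),("knob",(407,217.5),.087)]:print(n,ray("top",uv,z))
E
```

```text
hub [0.60025648 0.21055833 0.104     ]
post [0.56017982 0.28225198 0.14      ]
clip [0.48519689 0.228564   0.097     ]
knob [ 0.54270821 -0.23164608  0.087     ]
```

View pics/crop1.png

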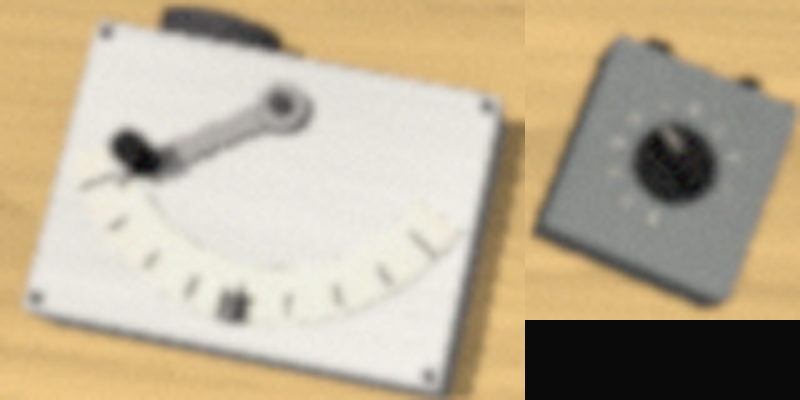

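The crop shows the hub at original pixel (257,186), the clip line at (247,226), and the box screws at all four corners. The knob's white line points up and slightly left, so the knob is about 150–160° from its zero dot, which is at the bottom-left. I'll move over the knob, then check it with the wrist camera.

Request:
arm_command:
  increments:
    - [[0.26,-0.43,0.05],[0,0,-1.24],100]
    - [[0.26,-0.43,0.05],[0,0,-1.24],100]
    - [[0.26,-0.43,0.05],[0,0,-1.24],100]
    - [[0.26,-0.43,0.05],[0,0,-1.24],100]
    - [[0.26,-0.43,0.05],[0,0,-1.24],100]
    - [[0.26,-0.43,0.05],[0,0,-1.24],100]
    - [[0.26,-0.43,0.05],[0,0,-1.24],100]
    - [[0.26,-0.43,0.05],[0,0,-1.24],100]
    - [[0.26,-0.43,0.05],[0,0,-1.24],100]
    - [[0.26,-0.43,0.05],[0,0,-1.24],100]

```text
clock: 1.1
tcp_pos: [0.4968, 0.2037, 0.2979]
orientation: [-3.141, 0.05, 0.0]
contact_force: [1.2, 0.6, 0.5]
grip_width: 0.085
```

Request:
arm_command:
  increments:
    - [[0.0,-0.4,0.0],[0,0,-1.24],100]
    - [[0.0,-0.4,0.0],[0,0,-1.24],100]
    - [[0.0,-0.4,0.0],[0,0,-1.24],100]
    - [[0.0,-0.4,0.0],[0,0,-1.24],100]
    - [[0.0,-0.4,0.0],[0,0,-1.24],100]
    - [[0.0,-0.4,0.0],[0,0,-1.24],100]
    - [[0.0,-0.4,0.0],[0,0,-1.24],100]
    - [[0.0,-0.4,0.0],[0,0,-1.24],100]
    - [[0.0,-0.4,0.0],[0,0,-1.24],100]
    - [[0.0,-0.4,0.0],[0,0,-1.24],100]

```text
clock: 2.1
tcp_pos: [0.4957, -0.1959, 0.2975]
orientation: [2.524, -1.869, -0.001]
contact_force: [0.2, 0.9, -0.6]
grip_width: 0.0855
```

```bash
python3 - <<'E'
from h import *
from scipy.spatial.transform import Rotation as Ro
o=r.get_obs();m=r.camera_model("wrist");cv2.imwrite("pics/w1.png",r.grab_frame("wrist"))
import pickle;pickle.dump(m,open("w1.pkl","wb"))
T=np.array(m["camera_from_world"]);R=Ro.from_rotvec(o["orientation"]).as_matrix()
print(o["clock"],o["tcp_pos"],"psi",np.arctan2(R[1,0],R[0,0]),"j7",o["joints"][6]);c=-T[:3,:3].T@T[:3,3];print("cam in tool",R.T@(c-o["tcp_pos"]))
print("knob px",proj("wrist",(.5427,-.2316,.087),m))
# vent box geometry from top screws
P=[ray("top",(200+u/5,165+v/5),.08)[:2] for u,v in[(107,31),(487,105),(430,377),(35,298)]]
print(P,np.mean(P,0)); y=(P[0]-P[1])+(P[3]-P[2]);x=(P[0]-P[3])+(P[1]-P[2]);ye=np.arctan2(-y[0],y[1]);xe=np.arctan2(x[1],x[0]);print(ye,xe)
h=ray("top",(257,185.6),.104)[:2];c=ray("top",(247.2,225.8),.097)[:2]
for yaw in (ye,(2*ye+xe)/3):
    ce=np.mean(P,0);hh=ce+.055*np.array([np.cos(yaw),np.sin(yaw)]);d=c-hh;print(hh,h,c,np.hypot(*d),1+np.arctan2(d[1],d[0])-yaw-np.pi)
E
```

```text
2.1 [ 0.49567658 -0.19592282  0.29752606] psi -1.2746865127744635 j7 -0.7855098645754544
cam in tool [-0.00140444 -0.07596195 -0.1263676 ]
knob px [365.21748771 142.57597508]
[array([0.6476138 , 0.32684689]), array([0.61728401, 0.09503987]), array([0.45329614, 0.11500904]), array([0.48370056, 0.34864207])] [0.55047362 0.22138447]
-0.12975459951343707 -0.12668660168391319
[0.60501128 0.21426797] [0.60445076 0.21099225] [0.48581059 0.22805494] 0.11999534851640101 1.014604396899018
[0.60501853 0.21432375] [0.60445076 0.21099225] [0.48581059 0.22805494] 0.11999615435725185 1.0140504213166315
```

View pics/w1.png

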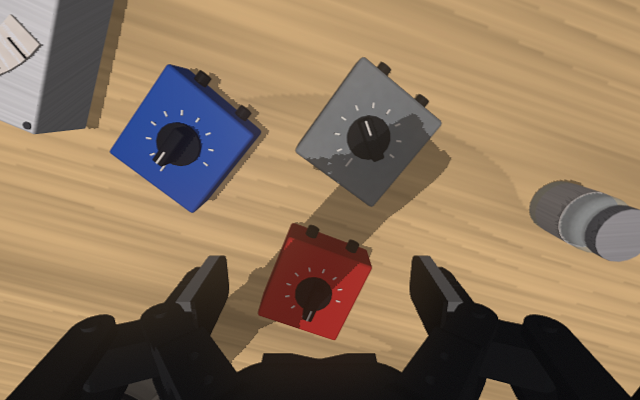

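The wrist view shows the grey controller's knob at (369,137) with the white line towards (366,122). It agrees with the top camera to about 6 px. I'll enlarge it for the bar direction and the box edges.

```bash
python3 - <<'E'
from h import *
im=cv2.imread("pics/w1.png")[50:215,285:450]
cv2.imwrite("pics/w1c.png",cv2.convertScaleAbs(cv2.resize(im,None,fx=3.6,fy=3.6,interpolation=cv2.INTER_CUBIC),alpha=1.8,beta=20))
E
```

```text
(no output)
```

View pics/w1c.png

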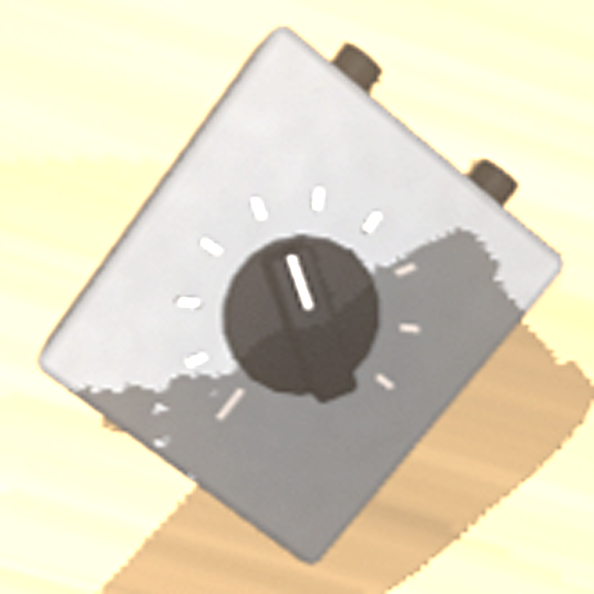

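```bash
python3 - <<'E'
from h import *
import pickle;m=pickle.load(open("w1.pkl","rb"))
f=lambda u,v,z:ray("w",(285+u/3.6,50+v/3.6),z,m)[:2]
C=[f(u,v,.055) for u,v in[(282,30),(560,262),(312,560),(42,365)]]
c=np.mean(C,0);print("centre",c,[np.linalg.norm(C[i]-C[i-1]) for i in range(4)])
for i in range(4):d=C[i]-C[i-1];print(np.arctan2(d[1],d[0]))
w=f(292,258,.087)-f(308,306,.087);print("white dir",np.arctan2(w[1],w[0]))
z=f(230,404,.055)-c;e=f(385,382,.055)-c;print("zero tick",np.arctan2(z[1],z[0]),"end tick",np.arctan2(e[1],e[0]))
print("line pts",f(292,258,.087),f(308,306,.087))
E
```

```text
centre [ 0.54704136 -0.23790154] [np.float64(0.12517735902300314), np.float64(0.11391967376382253), np.float64(0.12449938409773872), np.float64(0.11384961235805156)]
-0.33874111822915304
-1.9122616706431166
2.8022874175885812
1.2352844937286478
white dir 0.6671581096921739
zero tick 2.8182981235638787 end tick -1.9138722604930312
line pts [ 0.56344184 -0.22522533] [ 0.55186521 -0.23434354]
```

The controller's edges measure 125 by 114 mm with rounded corners. Its centre is (0.547,-0.238), and the zero tick at 2.82 rad and end tick at -1.91 are 4.73 apart, which fits. The white end points at 0.667 rad, so the knob has to turn about 2.14 rad anticlockwise.

Request:
arm_command:
  increments:
    - [[0.051,-0.042,-0.05],[0,0,0.15],70]
    - [[0.051,-0.042,-0.09],[0,0,0.3],60]
    - [[0.051,-0.042,-0.12],[0,0,0.371],60]
    - [[0.051,-0.042,-0.15],[0,0,0.371],60]
    - [[0.051,-0.042,-0.18],[0,0,0.371],60]
    - [[0.051,-0.042,-0.2],[0,0,0.371],60]
    - [[0.051,-0.042,-0.213],[0,0,0.371],60]
    - [[0.051,-0.042,-0.213],[0,0,0.371],60]

```text
clock: 2.95
tcp_pos: [0.5468, -0.2345, 0.0832]
orientation: [-2.831, 1.362, 0.005]
contact_force: [-0.1, -0.9, -0.2]
grip_width: 0.0514
```

Request:
arm_command:
  increments:
    - [[0,0,0],[0,0,0],0]
    - [[0,0,0],[0,0,0],0]
    - [[0,0,0],[0,0,0],0]
    - [[0,0,0],[0,0,0],0]
    - [[0,0,0],[0,0,0],0]
    - [[0,0,0],[0,0,0],0]
    - [[0,0,0],[0,0,0],0]
    - [[0,0,0],[0,0,0],0]
  newtons: 25

```text
clock: 3.75
tcp_pos: [0.5494, -0.238, 0.0865]
orientation: [2.828, -1.366, 0.009]
contact_force: [4.0, -4.2, -0.5]
grip_width: 0.0123
```

The jaws stopped at 12.3 mm, so the bar is gripped. Now I'll turn it anticlockwise.

Request:
arm_command:
  increments:
    - [[0.001,-0.002,0],[0,0,0.14],0]
    - [[0.002,-0.002,0],[0,0,0.28],0]
    - [[0.002,-0.002,0],[0,0,0.42],0]
    - [[0.002,-0.002,0],[0,0,0.56],0]
    - [[0.002,-0.002,0],[0,0,0.7],0]
    - [[0.002,-0.002,0],[0,0,0.84],0]
    - [[0.002,-0.002,0],[0,0,0.98],0]
    - [[0.002,-0.002,0],[0,0,1.12],0]
    - [[0.002,-0.002,0],[0,0,1.26],0]
    - [[0.002,-0.002,0],[0,0,1.4],0]

```text
clock: 4.75
tcp_pos: [0.5465, -0.2376, 0.0864]
orientation: [-3.038, -0.784, 0.007]
contact_force: [-12.5, 4.9, 17.8]
grip_width: 0.0124
```

Request:
arm_command:
  increments:
    - [[0,0,0],[0,0,0.14],0]
    - [[0,0,0],[0,0,0.28],0]
    - [[0,0,0],[0,0,0.4],0]
    - [[0,0,0],[0,0,0.5],0]
    - [[0,0,0],[0,0,0.6],0]
    - [[0,0,0],[0,0,0.66],0]
    - [[0,0,0],[0,0,0.72],0]
    - [[0,0,0],[0,0,0.72],0]

```text
clock: 5.55
tcp_pos: [0.5454, -0.239, 0.0864]
orientation: [-2.571, -1.797, 0.008]
contact_force: [-14.0, 1.7, 19.7]
grip_width: 0.0124
```

```bash
cat > s.py <<'E'
from h import *
from scipy.spatial.transform import Rotation as Ro
o=r.get_obs();R=Ro.from_rotvec(o["orientation"]).as_matrix()
print(o["clock"],o["tcp_pos"],"psi",np.arctan2(R[1,0],R[0,0]),"j7",o["joints"][6],"F",o["contact_force"],"M",o["moment"],o["grip_width"],"tilt",R[:,2])
E
python3 s.py
```

```text
5.55 [ 0.5453739  -0.23902219  0.08635086] psi 1.2199463630596081 j7 1.5480190106810676 F [-13.98427416   1.73289284  19.74356424] M [0.54792488 3.1146556  0.00467781] 0.012424437823366167 tilt [-6.95440062e-03  7.38213978e-04 -9.99975545e-01]
```

The knob follows the jaws with no stop torque yet. I'll ease the side and vertical load and go on to the stop.

Request:
arm_command:
  increments:
    - [[-0.002,0,0.002],[0,0,0.03],0]
    - [[-0.003,0,0.003],[0,0,0.06],0]
    - [[-0.003,0,0.003],[0,0,0.1],0]
    - [[-0.003,0,0.003],[0,0,0.13],0]
    - [[-0.003,0,0.003],[0,0,0.13],0]

```text
clock: 6.05
tcp_pos: [0.545, -0.239, 0.0868]
orientation: [-2.454, -1.959, 0.002]
contact_force: [-1.3, -2.1, -15.0]
grip_width: 0.012
```

```bash
python3 s.py
```

```text
6.05 [ 0.54502107 -0.23896043  0.08684915] psi 1.3474983780908663 j7 1.6546867030718448 F [ -1.30568869  -2.13497849 -14.9881967 ] M [-0.51989449  0.15178955 -1.54312942] 0.011956303758268965 tilt [-2.33823682e-03  6.07866607e-04 -9.99997082e-01]
```

The turning moment is now -1.5 N m, so the knob is at the end stop. I'll release in place, lift, and look.

Request:
arm_command:
  increments:
    - [[0,0,0],[0,0,0],60]
    - [[0,0,0],[0,0,0],60]
    - [[0,0,0],[0,0,0],60]
    - [[0,0,0],[0,0,0],60]
    - [[0,0,0.03],[0,0,0],60]
    - [[0,0,0.07],[0,0,0],60]
    - [[0,0,0.11],[0,0,0],60]
    - [[-0.02,0,0.15],[0,0,0],60]
    - [[-0.04,0.02,0.16],[0,0,0],60]
    - [[-0.04,0.02,0.16],[0,0,0],60]

```text
clock: 7.05
tcp_pos: [0.5061, -0.217, 0.2508]
orientation: [2.448, 1.963, 0.005]
contact_force: [0.4, 0.3, 0.2]
grip_width: 0.0511
```

```bash
python3 s.py; python3 - <<'E'
from h import *
import pickle
m=r.camera_model("wrist");im=r.grab_frame("wrist");pickle.dump(m,open("w2.pkl","wb"));cv2.imwrite("pics/w2.png",im)
p=proj("w",(.547,-.238,.07),m);print(p)
u,v=np.clip(p.astype(int),[65,65],[574,334]);print(u,v)
cv2.imwrite("pics/w2c.png",cv2.convertScaleAbs(cv2.resize(im[v-65:v+65,u-65:u+65],None,fx=4.5,fy=4.5,interpolation=cv2.INTER_CUBIC),alpha=1.5,beta=20))
E
```

```text
7.05 [ 0.50611847 -0.21695495  0.25082619] psi 1.3518205058433792 j7 1.6435039619574041 F [0.3817365  0.25092002 0.23362317] M [-0.00882864 -0.01193112  0.03207294] 0.05111132565031486 tilt [ 4.15659815e-03 -5.96677136e-04 -9.99991183e-01]
[306.1924553  222.07474075]
306 222
```

View pics/w2c.png

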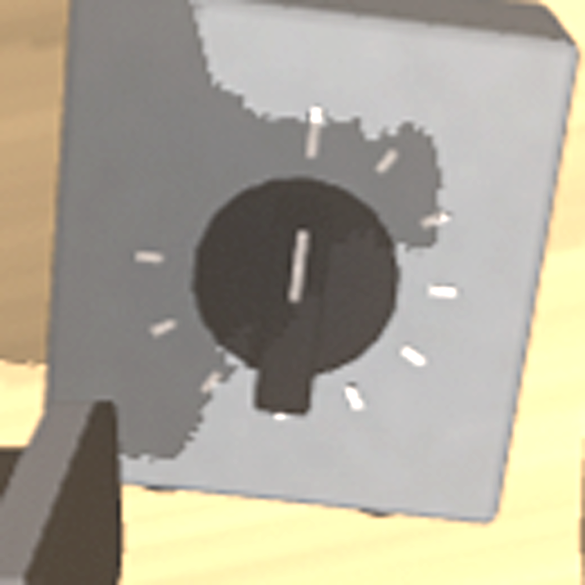

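```bash
python3 - <<'E'
from h import *
import pickle;m=pickle.load(open("w2.pkl","rb"))
f=lambda u,v,z:ray("w",(306-65+u/4.5,222-65+v/4.5),z,m)[:2]
a=lambda d:np.arctan2(d[1],d[0])
print("white",a(f(304,231,.087)-f(295,300,.087)),"tick",a(f(318,108,.055)-f(313,157,.055)),"right edge",a(f(575,45,.055)-f(492,515,.055)),"left",a(f(70,60,.055)-f(48,370,.055)),"bottom",a(f(490,520,.055)-f(130,485,.055)))
E
```

```text
white 2.791115503716875 tick 2.8178683843832557 right edge 2.7985856393161432 left 2.794321054154393 bottom 1.2423931369782821
```

The knob's white line is at 2.791 rad and the box axis at 2.797, so the fan is off to within about 0.01 rad. Next I'll move over the vent box.

Request:
arm_command:
  increments:
    - [[0.08,0.39,0],[0,0,-0.78],60]
    - [[0.08,0.39,0],[0,0,-0.78],60]
    - [[0.08,0.39,0],[0,0,-0.78],60]
    - [[0.08,0.39,0],[0,0,-0.78],60]
    - [[0.08,0.39,0],[0,0,-0.78],60]
    - [[0.08,0.39,0],[0,0,-0.78],60]
    - [[0.08,0.39,0],[0,0,-0.78],60]
    - [[0.08,0.39,0],[0,0,-0.78],60]
    - [[0.08,0.39,-0.02],[0,0,-0.78],60]
    - [[0.08,0.39,-0.02],[0,0,-0.78],60]

```text
clock: 8.1
tcp_pos: [0.5851, 0.1765, 0.2243]
orientation: [-3.01, -0.894, 0.007]
contact_force: [-0.9, -0.7, -1.3]
grip_width: 0.0511
```

Request:
arm_command:
  increments:
    - [[0,0,0],[0,0,0],60]

```text
clock: 8.2
tcp_pos: [0.5863, 0.1714, 0.2264]
orientation: [3.014, 0.885, -0.004]
contact_force: [-0.2, -1.5, 0.6]
grip_width: 0.0511
```

```bash
python3 s.py; python3 - <<'E'
from h import *
import pickle
m=r.camera_model("wrist");im=r.grab_frame("wrist");pickle.dump(m,open("w3.pkl","wb"));cv2.imwrite("pics/w3.png",im)
for p in [(.605,.213,.104),(.486,.228,.097),(.56,.282,.14)]:print(proj("w",p,m))
cv2.imwrite("pics/w3b.png",cv2.convertScaleAbs(cv2.resize(im,(800,500),interpolation=cv2.INTER_CUBIC),alpha=1.3))
E
```

```text
8.2 [0.58627116 0.17135555 0.22639154] psi 0.570999372167562 j7 0.16077813737967 F [-0.20306954 -1.52388621  0.64096866] M [-0.04295549  0.01424564 -0.01364917] 0.051111523401111775 tilt [-0.0021198  -0.00137674 -0.99999681]
[365.99640421 170.45340062]
[247.94154728  68.70307921]
[379.40463561  52.29934761]
```

View pics/w3b.png

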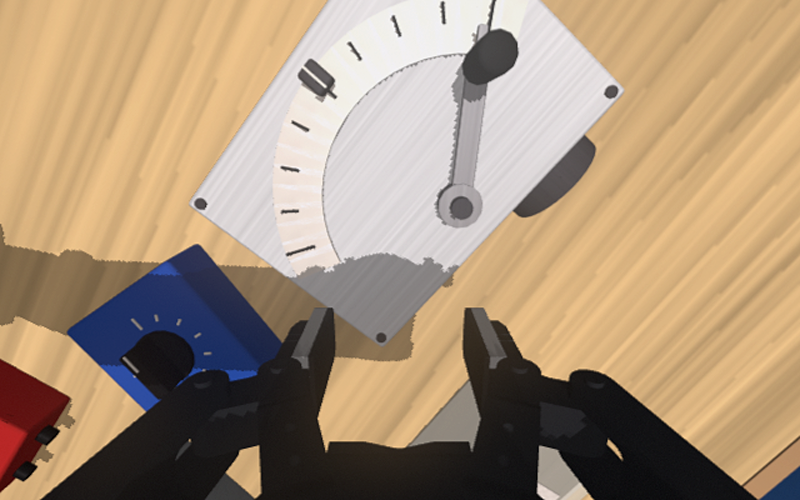

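The hub is at (461,208) in this 1.25x view, the clip line at (317,78), the post top at about (497,52), the pointer tip at about (483,27), and three screws at (201,204), (381,338) and (612,92).

```bash
python3 - <<'E'
from h import *
import pickle;m=pickle.load(open("w3.pkl","rb"))
f=lambda u,v,z:ray("w",(u/1.25,v/1.25),z,m)[:2]
a=lambda d:np.arctan2(d[1],d[0])
s=[f(201,204,.08),f(381,338,.08),f(612,92,.08)]
c=(s[0]+s[2])/2;yaw=a(s[1]-s[0]);print("screw rect",np.linalg.norm(s[1]-s[0]),np.linalg.norm(s[2]-s[1]),"centre",c,"yaw",yaw,a(s[2]-s[1])-np.pi/2)
H=f(461,208,.104);print("hub",H,"hinge from box",c+.055*np.array([np.cos(yaw),np.sin(yaw)]))
for n,u,v,z in[("clip",317,78,.097),("post",497,52,.145),("tip",483,27,.0925),("t0",491,15,.08),("t.25",443,12,.08),("t.75",354,51,.08),("t1.25",300,126,.08),("t1.5",290,169,.08),("t2",300,250,.08)]:
    p=f(u,v,z);d=p-H;print(n,p,np.hypot(*d),"dir",a(d)%6.283,"ang",(1+a(d)%6.283-yaw-np.pi))
E
```

```text
screw rect 0.16474648760842073 0.2358625271302134 centre [0.5518216  0.22413011] yaw -0.13131231215480382 -0.13033299137873233
hub [0.60497425 0.21694157] hinge from box [0.6063481  0.21692867]
clip [0.48745654 0.23417251] 0.11877422444165703 dir 2.996005836572202 ang 0.9857254951372125
post [0.56537137 0.29161307] 0.08452349348254753 dir 2.058436883988487 ang 0.04815654255349733
tip [0.55555259 0.31166568] 0.10684174316496432 dir 2.051686779720695 ang 0.04140643828570534
t0 [0.55630804 0.32321516] 0.11688659458123636 dir 2.000227874897624 ang -0.010052466537365579
t.25 [0.53052811 0.30857235] 0.11806110991139547 dir 2.253087415115653 ang 0.24280707368066334
t.75 [0.49562947 0.26036059] 0.11764986901507332 dir 2.763602963152427 ang 0.7533226217174374
t1.25 [0.48853173 0.20211403] 0.11738277724547413 dir 3.2680635756628624 ang 1.2577832342278734
t1.5 [0.49621916 0.17355296] 0.11709073810542689 dir 3.5210142811144345 ang 1.5107339396794446
t2 [0.52988386 0.12584877] 0.11805280858454383 dir 4.022803348575434 ang 2.0125230071404445
```

Post, hub, clip and tick radii all agree with the given sizes. The hinge is at (0.606,0.217), yaw is -0.131, the lever reads 0.045 and the marker about 0.99. I'll go over the post, which is at (0.566,0.292).

Request:
arm_command:
  increments:
    - [[-0.01,0.04,0],[0,0,-0.04],60]
    - [[-0.02,0.08,-0.01],[0,0,-0.087],60]
    - [[-0.02,0.12,-0.03],[0,0,-0.087],60]
    - [[-0.02,0.12,-0.03],[0,0,-0.087],60]
    - [[-0.02,0.12,-0.03],[0,0,-0.087],60]

```text
clock: 8.75
tcp_pos: [0.5666, 0.2908, 0.1976]
orientation: [3.05, 0.751, -0.001]
contact_force: [-0.3, -0.7, -0.5]
grip_width: 0.0511
```

```bash
python3 s.py
```

```text
8.75 [0.56664453 0.29075502 0.19761395] psi 0.48300223147867716 j7 -0.12259365058739735 F [-0.319213   -0.73246362 -0.52916287] M [-0.02815134  0.02449544  0.00065374] 0.051085595050080396 tilt [-2.08845244e-04 -9.12723184e-04 -9.99999562e-01]
```

Request:
arm_command:
  increments:
    - [[0,0.001,-0.02],[0,0,0],60]
    - [[0,0.001,-0.04],[0,0,0],60]
    - [[0,0.001,-0.06],[0,0,0],60]
    - [[0,0.001,-0.069],[0,0,0],60]
    - [[0,0.001,-0.069],[0,0,0],0]
    - [[0,0.001,-0.069],[0,0,0],0]
    - [[0,0.001,-0.069],[0,0,0],0]
    - [[0,0.001,-0.069],[0,0,0],0]
    - [[0,0.001,-0.069],[0,0,0],0]
    - [[0,0.001,-0.069],[0,0,0],0]
  newtons: 25

```text
clock: 9.75
tcp_pos: [0.5673, 0.2919, 0.13]
orientation: [3.05, 0.75, 0.003]
contact_force: [0.9, -5.1, 7.0]
grip_width: 0.0203
```

```bash
python3 s.py; python3 -c "
import numpy as np
L0=2.055
for k in range(1,11):
    t=0.93*k/10; print(k,round(t,3),np.round(.085*(np.array([np.cos(L0+t),np.sin(L0+t)])-[np.cos(L0),np.sin(L0)]),4))"
```

```text
9.75 [0.56733141 0.29185916 0.12995644] psi 0.48211437348080155 j7 -0.1330800685938566 F [ 0.85867379 -5.10739949  7.01573888] M [-0.95107708  0.05563415 -0.0740808 ] 0.020332534375842645 tilt [ 1.76968017e-03 -2.63549131e-04 -9.99998399e-01]
1 0.093 [-0.0068 -0.004 ]
2 0.186 [-0.0132 -0.0086]
3 0.279 [-0.0192 -0.0138]
4 0.372 [-0.0246 -0.0195]
5 0.465 [-0.0295 -0.0257]
6 0.558 [-0.0338 -0.0324]
7 0.651 [-0.0375 -0.0394]
8 0.744 [-0.0405 -0.0467]
9 0.837 [-0.0428 -0.0542]
10 0.93 [-0.0444 -0.062 ]
```

The post is gripped at 20.3 mm. I'll follow the arc to just short of the marker.

Request:
arm_command:
  increments:
    - [[-0.007,-0.004,0],[0,0,0.093],0]
    - [[-0.013,-0.009,0],[0,0,0.186],0]
    - [[-0.019,-0.014,0],[0,0,0.279],0]
    - [[-0.025,-0.0195,0],[0,0,0.372],0]
    - [[-0.0295,-0.026,0],[0,0,0.465],0]
    - [[-0.034,-0.0325,0],[0,0,0.558],0]
    - [[-0.0375,-0.0395,0],[0,0,0.651],0]
    - [[-0.0405,-0.0465,0],[0,0,0.744],0]
    - [[-0.043,-0.054,0],[0,0,0.837],0]
    - [[-0.0445,-0.062,0],[0,0,0.93],0]

```text
clock: 10.75
tcp_pos: [0.5221, 0.231, 0.1299]
orientation: [-2.386, -2.043, -0.003]
contact_force: [-1.1, -1.7, 6.4]
grip_width: 0.02
```

Request:
arm_command:
  increments:
    - [[0,0,0],[0,0,0],0]
    - [[0,0,0],[0,0,0],0]

```text
clock: 10.95
tcp_pos: [0.522, 0.2307, 0.1299]
orientation: [2.39, 2.039, 0.001]
contact_force: [-2.3, -3.2, 8.2]
grip_width: 0.0202
```

```bash
python3 s.py; python3 - <<'E'
from h import *
import pickle
m=r.camera_model("wrist");im=r.grab_frame("wrist");pickle.dump(m,open("w4.pkl","wb"));cv2.imwrite("pics/w4.png",im)
a=proj("w",(.487,.233,.097),m);print(a,proj("w",(.5,.233,.0925),m))
print(proj("top",(.487,.233,.097)))
o=r.get_obs();d=o["tcp_pos"][:2]-[.6057,.2169];print(np.hypot(*d),1+np.arctan2(*d[::-1])+.131-np.pi)
cv2.imwrite("pics/w4b.png",cv2.convertScaleAbs(cv2.resize(im,(800,500),interpolation=cv2.INTER_CUBIC),alpha=1.5))
E
```

```text
10.95 [0.52198464 0.23065302 0.12991433] psi 1.4125814375309176 j7 0.7228002002352916 F [-2.28839633 -3.15937804  8.17330584] M [-0.60754444  0.4463019  -0.10024329] 0.020204268408272604 tilt [ 6.54600256e-04  4.87606372e-04 -9.99999667e-01]
[310.09457684 185.86007579] [314.17702001 206.240558  ]
[245.52897285 225.27452456]
0.08481666010648314 0.9674802415821029
```

View pics/w4b.png

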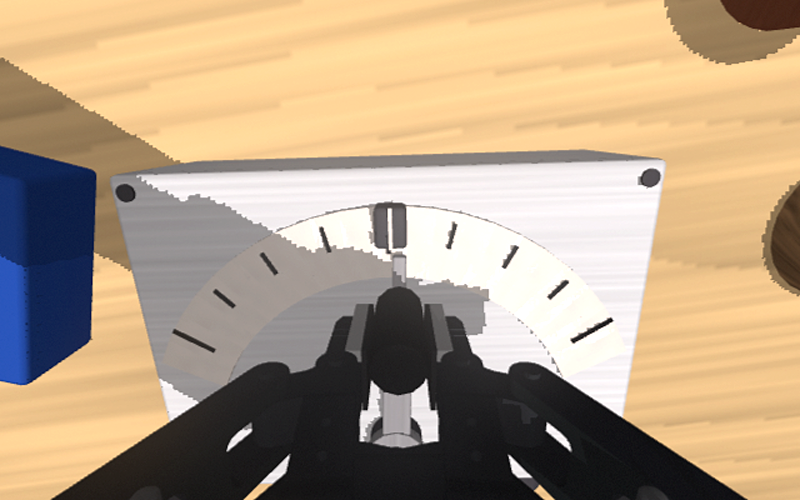

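The pointer tip at about (399,257) is slightly right of the clip line at (390,225), so the lever needs a little more turn. I'll take an enlarged crop.

```bash
python3 - <<'E'
from h import *
im=cv2.imread("pics/w4.png")[155:245,270:360]
cv2.imwrite("pics/w4c.png",cv2.convertScaleAbs(cv2.resize(im,None,fx=6.5,fy=6.5,interpolation=cv2.INTER_CUBIC),alpha=1.3,beta=20))
E
```

```text
(no output)
```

View pics/w4c.png

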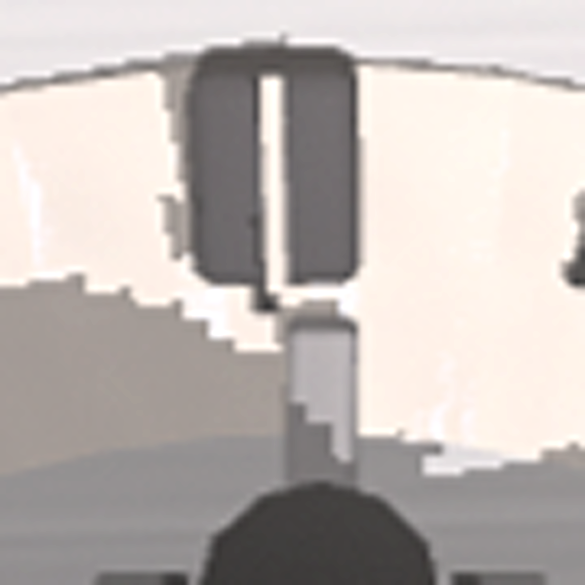

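```bash
python3 - <<'E'
from h import *
import pickle;m=pickle.load(open("w4.pkl","rb"))
f=lambda u,v,z:ray("w",(270+u/6.5,155+v/6.5),z,m)[:2]
H=np.array([.6057,.2169])
for n,u,v,z in[("clip",273.5,170,.097),("clipin",276,280,.097),("tip",321,322,.0935),("ptr",320,460,.0935)]:
    p=f(u,v,z);d=p-H;print(n,p,np.hypot(*d),"ang",1+np.arctan2(d[1],d[0])%6.283+.131-np.pi)
E
```

```text
clip [0.48464836 0.23444665] 0.12231673612107347 ang 0.9870508411967727
clipin [0.49383762 0.23313541] 0.11303442499269484 ang 0.9868690333300671
tip [0.49914692 0.23604465] 0.10825930453238786 ang 0.9532243952240478
ptr [0.51150768 0.23400284] 0.09573243878037593 ang 0.9513832244080458
```

Pointer 0.953 against clip 0.987, so it needs +0.034 rad, which is about 2.9 mm at the grip.

Request:
arm_command:
  increments:
    - [[-0.0002,-0.0015,0],[0,0,0.017],0]
    - [[-0.0005,-0.0029,0],[0,0,0.034],0]
    - [[-0.0005,-0.0029,0],[0,0,0.034],0]
    - [[-0.0005,-0.0029,0],[0,0,0.034],0]

```text
clock: 11.4
tcp_pos: [0.5216, 0.2281, 0.1299]
orientation: [2.355, 2.079, 0.002]
contact_force: [-1.4, -2.0, 6.8]
grip_width: 0.0205
```

```bash
python3 s.py; python3 - <<'E'
from h import *
import pickle
m=r.camera_model("wrist");im=r.grab_frame("wrist");pickle.dump(m,open("w5.pkl","wb"));cv2.imwrite("pics/w5.png",im)
u,v=proj("w",(.49,.2335,.095),m).astype(int);print(u,v)
cv2.imwrite("pics/w5c.png",cv2.convertScaleAbs(cv2.resize(im[v-40:v+50,u-45:u+45],None,fx=6.5,fy=6.5,interpolation=cv2.INTER_CUBIC),alpha=1.3,beta=20))
E
```

```text
11.4 [0.52158331 0.22807492 0.12992665] psi 1.446593743555317 j7 0.7564923718565959 F [-1.42583219 -1.95950722  6.78192581] M [-0.51424752  0.39649865 -0.18711328] 0.02054437464714425 tilt [ 8.54534044e-04  6.61066522e-04 -9.99999416e-01]
318 190
```

View pics/w5c.png

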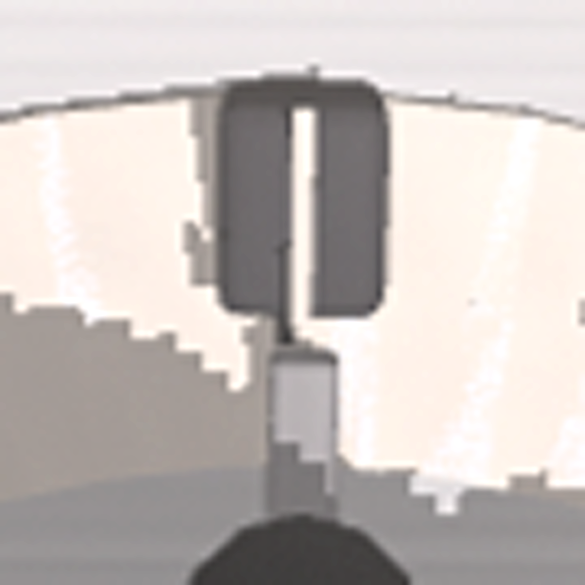

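The pointer centre at (304,358) now lines up with the clip line, which runs from (304,110) to (301,315). I'll release, lift straight up, and re-check.

```bash
python3 - <<'E'
from h import *
import pickle;m=pickle.load(open("w5.pkl","rb"))
f=lambda u,v,z:ray("w",(318-45+u/6.5,190-40+v/6.5),z,m)[:2]
H=np.array([.6057,.2169])
for n,u,v,z in[("clip",303,205,.097),("clipin",301.5,312,.097),("tip",304.5,358,.0935),("ptr",301.5,480,.0935)]:
    p=f(u,v,z);d=p-H;print(n,p,np.hypot(*d),"ang",1+np.arctan2(d[1],d[0])%6.283+.131-np.pi)
E
```

```text
clip [0.48487166 0.23450885] 0.12210470747968914 ang 0.9862843568254407
clipin [0.49382038 0.23328291] 0.11307275748131704 ang 0.985599987593873
tip [0.49895541 0.2329177 ] 0.10793967974827959 ang 0.9820549760126394
ptr [0.50990159 0.23131214] 0.09687644182446042 ang 0.9816774925921692
```

Request:
arm_command:
  increments:
    - [[0,0,0],[0,0,0],50]
    - [[0,0,0],[0,0,0],50]
    - [[0,0,0],[0,0,0],50]
    - [[0,0,0],[0,0,0],50]
    - [[0,0,0.03],[0,0,0],50]
    - [[0,0,0.06],[0,0,0],50]
    - [[0.02,0,0.09],[0,0,0],50]
    - [[0.03,0,0.1],[0,0,0],50]
    - [[0.03,0,0.1],[0,0,0],50]
    - [[0.03,0,0.1],[0,0,0],50]

```text
clock: 12.45
tcp_pos: [0.5506, 0.2275, 0.228]
orientation: [-2.354, -2.079, 0.002]
contact_force: [-0.4, 0.2, 0.1]
grip_width: 0.0426
```

```bash
python3 s.py; python3 - <<'E'
from h import *
import pickle
m=r.camera_model("wrist");im=r.grab_frame("wrist");pickle.dump(m,open("w6.pkl","wb"));cv2.imwrite("pics/w6.png",im);cv2.imwrite("pics/top6.png",r.grab_frame("top"))
u,v=proj("w",(.50,.2335,.095),m).astype(int);print(u,v)
cv2.imwrite("pics/w6c.png",cv2.convertScaleAbs(cv2.resize(im[v-45:v+45,u-45:u+45],None,fx=6.5,fy=6.5,interpolation=cv2.INTER_CUBIC),alpha=1.3,beta=20))
E
```

```text
12.45 [0.55058961 0.2275473  0.22796133] psi 1.4470602296622899 j7 0.8273921777263232 F [-0.44230847  0.17311508  0.08050223] M [-0.02545732  0.05538229 -0.03675187] 0.042618978049936175 tilt [-1.35626190e-03 -3.72696855e-04 -9.99999011e-01]
316 135
```

View pics/w6c.png

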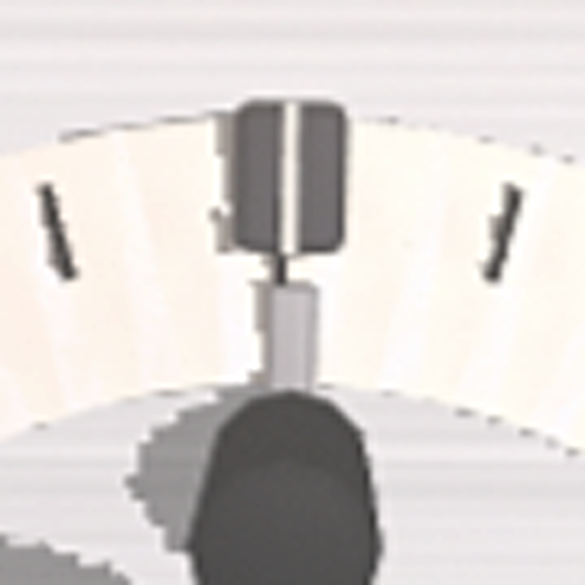

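```bash
python3 - <<'E'
from h import *
import pickle;m=pickle.load(open("w6.pkl","rb"))
f=lambda u,v,z:ray("w",(316-45+u/6.5,135-45+v/6.5),z,m)[:2]
H=np.array([.6057,.2169])
for n,u,v,z in[("clip",290.5,175,.097),("clipbody",290.5,200,.097),("tip",295,287,.0935),("ptr",291,375,.0935)]:
    p=f(u,v,z);d=p-H;print(n,p,np.hypot(*d),"ang",1+np.arctan2(d[1],d[0])%6.283+.131-np.pi)
a=cv2.imread("pics/top0.png");b=cv2.imread("pics/top6.png")
d=cv2.absdiff(a,b).max(2)
for n,(u,v) in dict(seed=(330,137),tape=(159,201),pot=(162,256),jar=(507,229),blue=(337,238),red=(406,291)).items():print(n,(d[v-22:v+22,u-22:u+22]>40).sum())
E
```

```text
clip [0.48517741 0.23458295] 0.12181289764631974 ang 0.9853203879413162
clipbody [0.48812991 0.23420932] 0.11883744108555797 ang 0.984824588799178
tip [0.49896929 0.23337914] 0.10799540212050997 ang 0.9778104295702539
ptr [0.50988456 0.23148958] 0.09691983296476243 ang 0.9798931405860376
seed 0
tape 0
pot 13
jar 0
blue 179
red 0
```

After release the pointer reads 0.978–0.980 against the clip's 0.985. That is about 0.6 mm at the tip, close to my measuring error. The blue box's 179 changed pixels lie near the arm and its shadow, and the tool never went close to that box. Handing in.

```bash
python3 -c "
from bench import r
print(r.hand_in(), r.get_obs()['clock'])"
```

```text
the job is handed in; nothing more can be done
the job is handed in; nothing more can be done
```

I switched the fan off first, then swung the vent lever to the marker clip, and handed the job in at about 12.5 s with the gripper open and clear of everything.

- **Fan knob:** I gripped the grey controller's knob and turned it anticlockwise until the stop resisted at about 1.5 N m. The last look put its white line at 2.791 rad and the box axis at 2.797 rad, so it is at the zero stop to within about 0.01 rad.
- **Vent lever:** After release the pointer read about 0.979 rad and the marker clip 0.985 rad. That is about 0.6 mm short at the tip, close to my measuring error, so I left it. The clip measured the same before and after, to within 0.002 rad.
- **Other things on the bench:** The top view showed no change at the seed box, tape roll, jar or red look-alike. It showed 13 changed pixels at the plant pot and 179 at the blue look-alike. I put those down to the arm and its shadow, since the tool never went near either, but I did not check them further.
- **Force while turning the knob:** There was a passing vertical load of about 20 N and a side load of about 14 N, which I eased off. Both were well under the limits.

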